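# Sort the craft-table canisters and cartons into their bays

### The job

Sort the two round canisters and two rectangular cartons from the middle of the craft table into the two open-fronted bays: canisters fully into the bay that has a sample canister standing on the flat box behind it, cartons fully into the one with a sample carton behind it. Slide them along the table, without lifting or tipping them, and leave the samples, glue, tape roll and scissors where they are.

Things in the scene. Friction and masses are not known exactly. Their poses are not given: they have to be found in the camera images.
- canister_a: round cardboard canister, standing, closed with a lid, diameter 66 (lid; body 64) mm, 72 mm high; origin at the centre of its underside, z up along its axis
- canister_b: round cardboard canister, standing, closed with a lid, diameter 62 (lid; body 60) mm, 66 mm high; origin at the centre of its underside, z up along its axis
- carton_a: rectangular cardboard carton, closed with tape, 60 mm along its x, 80 mm along its y, 52 mm high; origin at the centre of its underside
- carton_b: rectangular cardboard carton, closed with tape, 62 mm along its x, 74 mm along its y, 60 mm high; origin at the centre of its underside
- bay_left: fixed sorting bay on the robot's left (+y), open at the top and towards -y. Origin: centre of its inside (320 mm in x, 140 in y), at table height, on a paper sheet; mouth at y = -70 mm, back at y = +70 mm. Plywood end walls 12 mm thick, 40 high, at x = +-160 mm. Back: flat cardboard box 376 mm long, 176 deep, 60 high; the sample on it shows what belongs here. Yaw within 6 degrees
- bay_right: fixed sorting bay on the robot's right (-y), open at the top and towards +y. Origin: centre of its inside (320 mm in x, 140 in y), at table height, on a paper sheet; mouth at y = +70 mm, back at y = -70 mm. Plywood end walls 12 mm thick, 40 high, at x = +-160 mm. Back: flat cardboard box 376 mm long, 176 deep, 60 high; the sample on it shows what belongs here. Yaw within 6 degrees
- sample_canister: sample: a 66 mm by 72 mm high round canister standing loose on the flat box (60 mm high) behind one of the two bays; origin at the centre of its underside. The bay on its side of the table is for canisters. Not to be moved
- sample_carton: sample: a 60 x 80 x 52 mm carton standing loose on the flat box behind the other bay; origin at the centre of its underside. The bay on its side of the table is for cartons. Not to be moved
- glue: bystander: small yellow glue bottle, standing, 52 mm across, 86 mm high, beyond the containers; origin at the centre of its underside
- tape_roll: bystander: clear tape roll lying flat, 90 mm across, 24 mm high, near the robot's right; origin at the centre of its underside
- scissors: bystander: scissors with red handles lying near the robot's left, 175 mm long along its x, about 10 mm high; origin at the pivot
There are look-alikes about, which are no part of the job. What is shaped like the carton_b but purple is not meant.

How it is judged:
By the outcome, as a careful person would: the job done as asked, in the order asked, and still so for the second after the job is handed in, with the robot touching nothing.
It also fails if it takes over 67 s, if anything falls off the work surface, if the arm or the gripper's body presses on something with over 40 N, if the wrist force passes 120 N, or if a joint passes its speed limit or range.

### The arm

A 6-joint arm with a two-finger parallel gripper is mounted at the origin on the work surface. World frame = base frame: x ahead of the robot, y to its left, z up, the work surface at z = 0. Lengths are in m, angles in rad, forces in N, time in s.
With the tool pointing down it reaches from about 0.275 to 0.775 m from the base axis. Payload 14.6 kg.
Tool frame: the origin (TCP) lies at the very end of the fingers, on their centre line; the grasp point (between the pads) lies 19 mm behind it; z points along the fingers, y is the line along which they close (so a half turn about z gives the same grasp; the last joint's range is limited). The gripper opens to 85 mm and grips with 20 to 120 N. Pads are 22 mm wide; open, the fingers measure 114 mm over their backs; the gripper's body (76 mm by 85 mm) begins 54 mm behind the grasp point. The pads swing forward as they close: fully open they stand 13 mm farther back than shut.
Start: joints at [1.051, 0.263, -0.048, 1.259, 0, 1.415], TCP at [0.187, 0.49, 0.231] pointing down, gripper open.
Joint ranges: [-2.65, 2.65], [-0.89, 1.7], [-1.18, 1.37], [-2.13, 2.11], [-1.35, 1.29], [-3.14, 3.14]. Speed limits (rad/s): [1.89, 1.89, 2.57, 2.79, 3.14, 3.14].

### API

Orientations are given as a unit quaternion [x, y, z, w].
In Python, from plant import arm gives the robot as it stands. The module is installed in compiled form; this text tells all that it offers.
- The arm moves only by the tool servo_tool, never from a script. Its argument "commands" is one flat list of numbers, 7 for each row, row after row: the shift along the world's x, y, z in m, then the turn, a rotation vector about the world's x, y, z in degrees, then the opening, from 0 (shut) to 1 (fully open). A call has 1 to 20 rows; each row is the pose to reach, as a shift and turn from the pose commanded when the call began; what a row does not reach only later rows make up. A row lasts 1/10 s, in which the tool goes at most 50 mm and 8.59 degrees, less where a joint would pass 70% of its speed; a pose out of reach is approached as far as the arm can. A call with a gripper value outside its range is refused whole. The fingers move at their own pace and stop on an object; "squeeze" is the grip in N (left out, the last holds). Time passes only in rows, so rows that repeat a pose let the fingers close. It gives the time, the measured TCP pose, the force, the opening and the grip force at its end, in the units of the state.
- arm.get_state(): the state, without advancing time (a new reading comes with each control period).
- arm.capture(name): name is "scene" or "top" or "wrist"; returns a dict with "color" (420x560x3 uint8, red, green, blue), "fx", "fy", "cx", "cy" (pixels), "R" (3x3) and "t" (3): a world point X has camera coordinates R X + t. Camera axes: x right, y down, z forward; pixel columns grow to the right and rows downward; lengths in m; the calibration is good to about 2 mm. The wrist camera is an equidistant fisheye: a pixel r from the principal point sees the ray r / f radians off the axis. A picture is of the moment at which its call begins. There is no depth.
- arm.finish_job(): hands the job in; it is judged then, once.
Trained networks look in a picture, given as the dict that the camera call returned (one of the last four; its "shot" number tells which), for a name from the list of things; names that differ only in an ending like _2 or _b are one class to them, and where a whole thing is asked for, a point or a joint stands for the part that bears it (a point fixed in the world has none). Each returns a list of dicts, best first, with "p" (0 to 1); they miss things now and then, are a little off and sometimes report something else, mostly with a low value. They report only what shows in the picture. A call takes as long as a camera call. They do not tell look-alikes from the thing itself.
- arm.spot_in(picture, query): "position" ([row, column] in pixels, amid what is visible of it).
- arm.regions_of(picture, query): "pixels" (420x560 bool, what is visible of it) and "position" ([row, column] in pixels, amid what is visible of it).
- arm.mark_of(picture, query): "position" ([row, column] in pixels: a listed point, or the origin of a listed thing).
The state is a dict: "time_s": time; "joints": joint angles; "qvel": joint speeds; "joint_torque": joint torques, N m; "tool_pos": TCP position; "tcp_rot": TCP orientation; "ft_force": force on the tool from outside, world axes, zero at the start; "wrist_torque": the same for the moment, N m; "grip_width": finger opening in m; "gripper_force": force on a finger pad.
Only numpy, scipy, OpenCV 4.12 (cv2) and the standard library are available. Lean on these libraries where they do the work, as an engineer would, in place of code of your own. Each camera call takes 0.05 s, during which the arm holds its last target. There are 200 camera calls.

## Working session

There is one attempt and no reset: what is moved stays moved. The work goes in short steps, Python scripts to look and compute and a tool call to move; the robot and the scene stay as the last step left them, time stands still between calls to the robot, and variables do not carry over. Pictures are saved under pics/ and viewed, at most 10 in all, crops included, and the job is handed in when it is done.

Besides the shell and the picture viewer there is one more tool, called after "Call:" by a JSON object that holds its "method" and its "body", one argument or row to a line. servo_tool: Moves the arm, as the interface text tells. Its arguments: {"type":"object","properties":{"commands":{"type":"array"},"squeeze":{"type":"number"}},"required":["commands"]}

```bash
mkdir -p pics; python3 - <<'E'
from plant import arm
import cv2,numpy as np
ims=[]
for n in ("scene","top"):
    p=arm.capture(n); ims.append(p["color"][:,:,::-1].copy())
    print(n,p["fx"],p["cx"],p["cy"],np.round(p["R"],3).tolist(),np.round(p["t"],3))
    cv2.imwrite(f"pics/{n}0.png",cv2.resize(ims[-1],(800,600)))
    for q in ("canister_a","carton_a","glue","sample_canister","sample_carton","tape_roll","scissors","bay_left","bay_right"):
        print(q,[(np.round(d["position"]).astype(int).tolist(),round(d["p"],2)) for d in arm.mark_of(p,q)][:7])
s=arm.get_state();print(s["time_s"],s["tool_pos"],s["tcp_rot"],s["grip_width"])
E
```

```text
scene 535.4574582542249 280.3210697939616 212.75070244413956 [[-0.166, 0.986, -0.004], [0.715, 0.117, -0.69], [-0.68, -0.118, -0.724]] [ 0.105 -0.327  1.964]
canister_a [([224, 279], 0.64), ([204, 311], 0.57)]
carton_a [([266, 285], 0.88), ([305, 302], 0.65), ([245, 291], 0.59)]
glue [([292, 250], 0.78), ([264, 285], 0.31)]
sample_canister [([207, 138], 0.87), ([238, 442], 0.37)]
sample_carton [([242, 446], 0.9), ([293, 248], 0.42)]
tape_roll [([165, 216], 0.68)]
scissors [([181, 381], 0.64), ([243, 445], 0.58), ([208, 139], 0.27)]
bay_left [([248, 377], 0.84)]
bay_right [([225, 195], 0.64)]
top 385.2357876108583 275.7962066864614 207.76956544166325 [[-0.023, -1.0, 0.02], [-0.984, 0.019, -0.178], [0.177, -0.024, -0.984]] [-0.     0.534  1.111]
canister_a [([221, 280], 0.95), ([248, 258], 0.87)]
carton_a [([195, 266], 0.9), ([166, 269], 0.77), ([131, 248], 0.58), ([193, 419], 0.18)]
glue [([136, 292], 0.51)]
sample_canister [([191, 418], 0.9)]
sample_carton [([202, 123], 0.8), ([135, 289], 0.55)]
tape_roll [([292, 367], 0.87)]
scissors []
bay_left [([202, 183], 0.88)]
bay_right [([206, 362], 0.59)]
1.0 [0.18730332 0.49044003 0.2312927 ] [ 1.81393013e-01  9.83410685e-01 -1.00711093e-06  1.74915485e-06] 0.08527527663559081
```

View pics/top0.png

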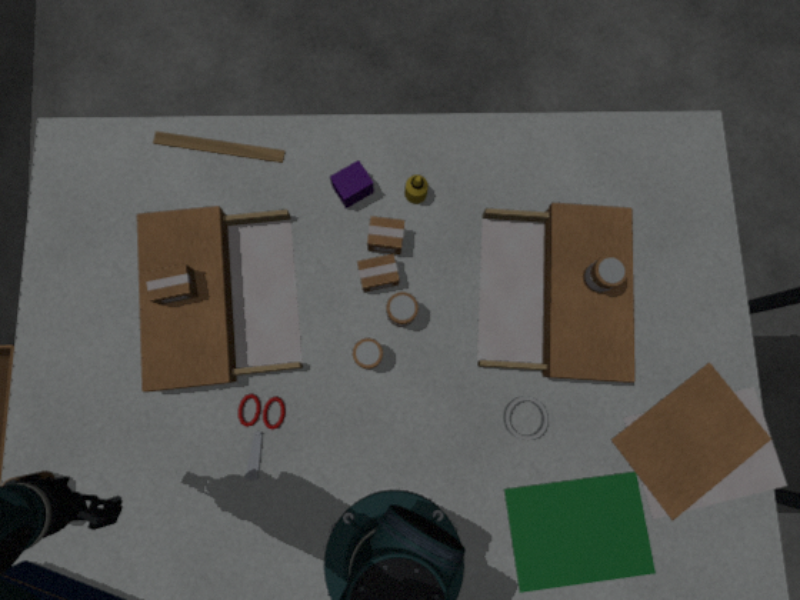

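View pics/scene0.png

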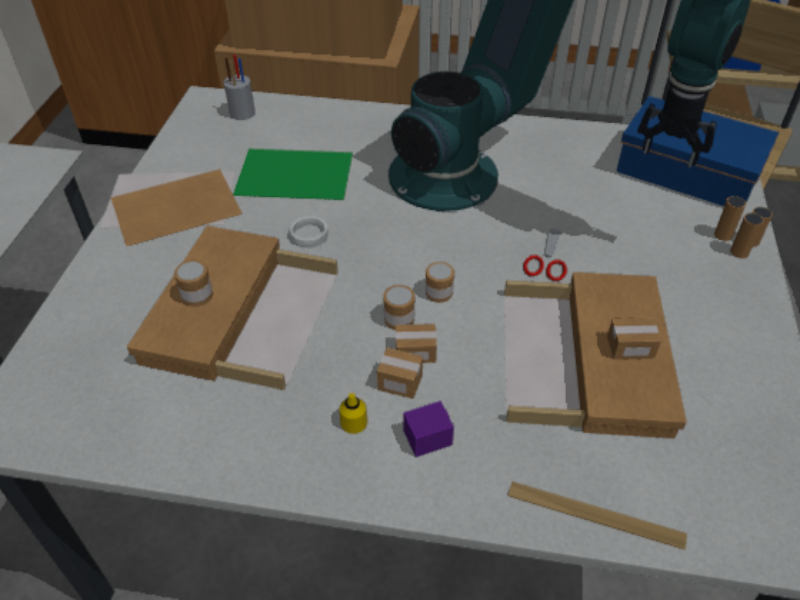

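The top view (800x600 px) shows the sample canister on the right box at (609,272), so the right bay is for canisters. The sample carton is on the left box at (170,286), so the left bay is for cartons.

Candidates:
- **Canisters:** (402,309) and (368,352). The sample at (609,272) is not to be moved.
- **Cartons:** (386,235) and (379,272). The purple look-alike at (352,184) and the sample at (170,286) are excluded.
- **Bystander nearby:** the glue at (416,188).

Next I'll fit models to the masks in both views and take one close crop.

```bash
cat > h.py <<'E'
from plant import arm
import cv2,numpy as np
from scipy.optimize import minimize
def proj(p,X):
    c=np.asarray(X)@np.array(p["R"]).T+p["t"]; return np.c_[p["fx"]*c[:,0]/c[:,2]+p["cx"],p["fy"]*c[:,1]/c[:,2]+p["cy"]]
def back(p,uv,z):
    R=np.array(p["R"]);o=-R.T@p["t"];d=R.T@[(uv[0]-p["cx"])/p["fx"],(uv[1]-p["cy"])/p["fy"],1];return (o+d*(z-o[2])/d[2])[:2]
def pts(kind,x,y,yaw,h):
    if kind=="can":
        a=np.linspace(0,2*np.pi,40);q=.0325*np.c_[np.cos(a),np.sin(a)]
    else:
        q=np.array([[-.0305,-.0385],[.0305,-.0385],[.0305,.0385],[-.0305,.0385]])
    c,s=np.cos(yaw),np.sin(yaw);q=q@np.array([[c,s],[-s,c]])+[x,y]
    return np.r_[np.c_[q,0*q[:,0]],np.c_[q,0*q[:,0]+h]]
K=4
def iou(p,m,X):
    # 4x supersampled silhouette
    r=np.zeros((420,560),np.uint8);S=8
    hull=cv2.convexHull(((proj(p,X)*1)).astype(np.float32))
    big=np.zeros((420*K,560*K),np.uint8);cv2.fillPoly(big,[np.round((hull+.5)*K*16).astype(np.int32)],255,shift=4)
    f=cv2.resize(big,(560,420),interpolation=cv2.INTER_AREA)/255.
    return np.minimum(f,m).sum()/np.maximum(f,m).sum()
def masks(p,q):
    return [(np.array(d["pixels"]),d["p"]) for d in arm.regions_of(p,q) if d["p"]>.25]
def fit(kind,obs,x0):
    f=lambda v:-sum(iou(p,m,pts(kind,v[0],v[1],v[2],v[3])) for p,m in obs)
    s=np.array([x0+np.array(d+[0]) if 0 else np.array(x0)+d for d in ([0,0,0,0],[.02,0,0,0],[0,.02,0,0],[0,0,.2,0],[0,0,0,.015])])
    r=minimize(f,x0,method="Nelder-Mead",options=dict(initial_simplex=s,maxfev=250,xatol=3e-4,fatol=1e-3))
    return r.x,-r.fun/len(obs)
E
cat > look.py <<'E'
from h import *
import sys
P=[arm.capture("top"),arm.capture("scene")]
for kind,q,z in (("can","canister_a",.035),("box","carton_a",.028)):
    M=[[(p,m) for m,_ in masks(p,q)] for p in P]
    cen=[[back(p,(np.nonzero(m)[1].mean(),np.nonzero(m)[0].mean()),z) for p,m in L] for L in M]
    for i,c in enumerate(cen[0]):
        obs=[M[0][i]]
        d=[np.linalg.norm(c-e) for e in cen[1]]
        if d and min(d)<.035: obs.append(M[1][int(np.argmin(d))])
        v,s=fit(kind,obs,[*c,0,2*z]); col=P[0]["color"][M[0][i][1]].mean(0).astype(int)
        print(kind,len(obs),"xy",np.round(v[:2],3),"yaw",round(np.degrees(v[2]),1) if kind=="box" else "","h",round(v[3],3),"iou",round(s,2),col)
E
python3 look.py; python3 - <<'E'
from h import *
p=arm.capture("top")
for n,L in (("left",[(290,214),(300,366),(226,218),(236,372)]),("right",[(485,213),(480,363),(547,215),(543,366)])):
    print(n,[np.round(back(p,np.array(u)*.7,.04),3).tolist() for u in L])
g=arm.mark_of(p,"glue"); print("glue",np.round(back(p,g[0]["position"][::-1],0),3))
c=p["color"][95:275,215:320,::-1]
cv2.imwrite("pics/crop.png",cv2.resize(cv2.convertScaleAbs(c,alpha=1.4),None,fx=3.3,fy=3.3,interpolation=cv2.INTER_CUBIC))
E
```

```text
can 2 xy [0.414 0.047] yaw  h 0.062 iou 0.84 [100  95  89]
can 2 xy [ 0.507 -0.024] yaw  h 0.072 iou 0.87 [93 88 83]
box 2 xy [0.674 0.005] yaw -5.1 h 0.062 iou 0.9 [89 75 62]
box 2 xy [0.592 0.024] yaw 13.7 h 0.055 iou 0.84 [88 75 63]
box 2 xy [0.792 0.078] yaw 27.7 h 0.062 iou 0.93 [45 24 62]
left [[0.722, 0.21], [0.394, 0.186], [0.715, 0.348], [0.384, 0.317]]
right [[0.717, -0.215], [0.392, -0.187], [0.711, -0.351], [0.383, -0.319]]
glue [ 0.782 -0.072]
```

View pics/crop.png

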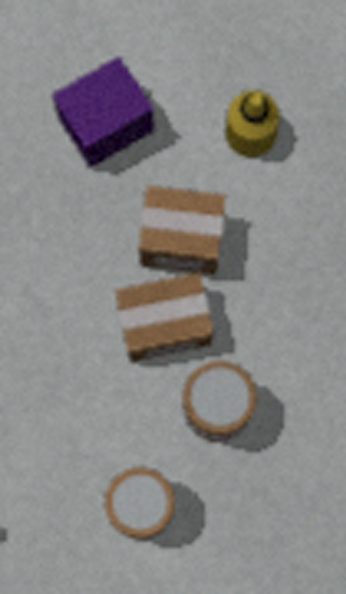

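The crop confirms the choice: two brown taped cartons at (183,230) and (165,318), two canisters at (219,398) and (140,502), and the purple carton left alone at (104,112). I'll slide each item with both fingers partly open as a two-point pusher, starting with canister_b.

Call:
{"method": "servo_tool", "body": {
  "commands": [0.215,-0.38,-0.08,0,0,-58,0.42,0.215,-0.38,-0.08,0,0,-58,0.42,0.215,-0.38,-0.08,0,0,-58,0.42,0.215,-0.38,-0.08,0,0,-58,0.42,0.215,-0.38,-0.08,0,0,-58,0.42,0.215,-0.38,-0.08,0,0,-58,0.42,0.215,-0.38,-0.08,0,0,-58,0.42,0.215,-0.38,-0.08,0,0,-58,0.42,0.215,-0.38,-0.08,0,0,-58,0.42,0.215,-0.38,-0.08,0,0,-58,0.42,0.215,-0.38,-0.08,0,0,-58,0.42,0.215,-0.38,-0.08,0,0,-58,0.42,0.215,-0.38,-0.13,0,0,-58,0.42,0.215,-0.38,-0.17,0,0,-58,0.42,0.215,-0.38,-0.2,0,0,-58,0.42,0.215,-0.38,-0.217,0,0,-58,0.42,0.215,-0.38,-0.217,0,0,-58,0.42]
}}

```text
time_s: 3.1
tool_pos: [0.4006, 0.1115, 0.013]
tcp_rot: [0.635, 0.773, -0.001, -0.001]
ft_force: [0.0, 0.5, 0.4]
grip_width: 0.0357
gripper_force: 0.0
```

Call:
{"method": "servo_tool", "body": {
  "commands": [0.003,-0.0175,0,0,0,0,0.42,0.007,-0.035,0,0,0,0,0.42,0.01,-0.0525,0,0,0,0,0.42,0.013,-0.07,0,0,0,0,0.42,0.017,-0.0875,0,0,0,0,0.42,0.02,-0.105,0,0,0,0,0.42,0.024,-0.1225,0,0,0,0,0.42,0.027,-0.14,0,0,0,0,0.42,0.03,-0.1575,0,0,0,0,0.42,0.034,-0.175,0,0,0,0,0.42,0.037,-0.1925,0,0,0,0,0.42,0.04,-0.21,0,0,0,0,0.42,0.044,-0.2275,0,0,0,0,0.42,0.047,-0.245,0,0,0,0,0.42,0.0505,-0.2625,0,0,0,0,0.42,0.054,-0.28,0,0,0,0,0.42,0.057,-0.2975,0,0,0,0,0.42,0.0605,-0.315,0,0,0,0,0.42,0.064,-0.332,0,0,0,0,0.42,0.066,-0.343,0,0,0,0,0.42]
}}

```text
time_s: 5.1
tool_pos: [0.4687, -0.2343, 0.0142]
tcp_rot: [0.636, 0.772, -0.0, 0.0]
ft_force: [-0.3, 1.9, -0.1]
grip_width: 0.0359
gripper_force: 0.3
```

```bash
python3 look.py; python3 -c "
from plant import arm;s=arm.get_state();print(s['time_s'],s['tool_pos'],s['ft_force'])"
```

```text
can 1 xy [ 0.509 -0.074] yaw  h 0.067 iou 0.96 [125 118 111]
box 2 xy [0.793 0.078] yaw 24.9 h 0.06 iou 0.88 [62 33 85]
box 2 xy [0.591 0.024] yaw 13.3 h 0.054 iou 0.84 [121 104  89]
box 2 xy [0.673 0.005] yaw -5.9 h 0.06 iou 0.91 [121 103  87]
box 1 xy [0.308 0.313] yaw 25.2 h -0.001 iou 0.09 [122  45  44]
5.4 [ 0.46804763 -0.23199666  0.01418087] [-0.45893588 -0.31964645 -0.14195454]
```

Call:
{"method": "servo_tool", "body": {
  "commands": [-0.005,0.03,0,0,0,0,0.42,-0.005,0.03,0.05,0,0,0,0.42,-0.005,0.03,0.1,0,0,0,0.42,0,0.08,0.12,0,0,4,0.42,0,0.13,0.12,0,0,9,0.42,0,0.18,0.12,0,0,9,0.42,0,0.23,0.12,0,0,9,0.42,0,0.28,0.12,0,0,9,0.42,0,0.32,0.12,0,0,9,0.42]
}}

```text
time_s: 6.3
tool_pos: [0.4674, 0.0901, 0.1345]
tcp_rot: [0.572, 0.82, 0.0, 0.0]
ft_force: [1.3, 0.2, -0.3]
grip_width: 0.0356
gripper_force: 0.0
```

```bash
python3 look.py; python3 -c "
from plant import arm;import cv2;s=arm.get_state();print(s['time_s'],s['tool_pos'])
cv2.imwrite('pics/t1.png',cv2.resize(arm.capture('top')['color'][:,:,::-1],(800,600)))"
```

```text
can 2 xy [ 0.473 -0.268] yaw  h 0.063 iou 0.86 [107 100  93]
can 2 xy [ 0.507 -0.074] yaw  h 0.073 iou 0.91 [111 105  99]
box 2 xy [0.59  0.023] yaw 10.3 h 0.051 iou 0.71 [108  91  77]
box 1 xy [0.794 0.077] yaw 29.8 h 0.06 iou 0.94 [57 32 76]
box 2 xy [0.674 0.006] yaw -6.4 h 0.062 iou 0.9 [106  91  77]
6.6 [0.46815182 0.08694661 0.13426216]
```

View pics/t1.png

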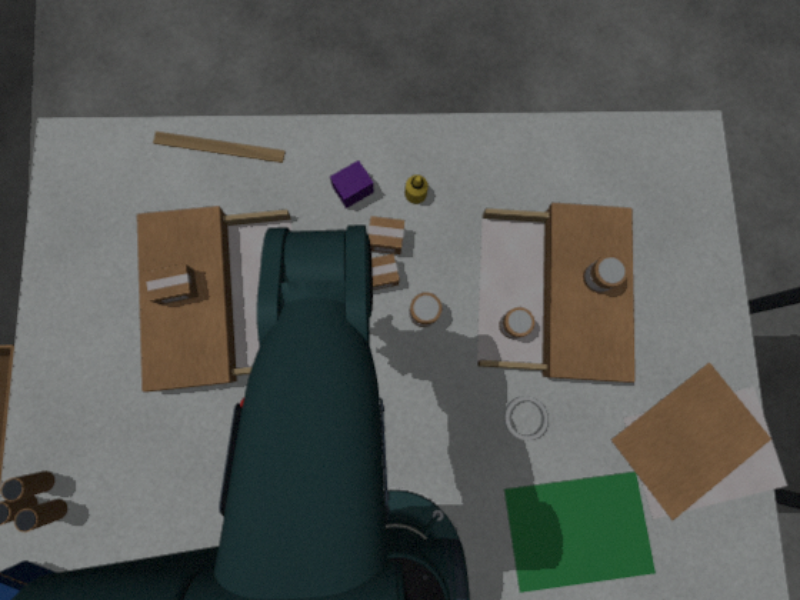

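Canister_b is in the right bay at (519,322). Canister_a got nudged about 50 mm towards -y and still stands upright at (426,308). I'll push it in next.

Call:
{"method": "servo_tool", "body": {
  "commands": [0.007,-0.05,0,0,0,3,0.42,0.014,-0.101,0,0,0,3,0.42,0.014,-0.101,-0.045,0,0,3,0.42,0.014,-0.101,-0.09,0,0,3,0.42,0.014,-0.101,-0.12,0,0,3,0.42,0.014,-0.101,-0.12,0,0,3,0.42,0.0206,-0.117,-0.12,0,0,3,0.42,0.027,-0.133,-0.12,0,0,3,0.42,0.034,-0.149,-0.12,0,0,3,0.42,0.04,-0.165,-0.12,0,0,3,0.42,0.047,-0.181,-0.12,0,0,3,0.42,0.054,-0.196,-0.12,0,0,3,0.42,0.06,-0.212,-0.12,0,0,3,0.42,0.067,-0.228,-0.12,0,0,3,0.42,0.073,-0.244,-0.12,0,0,3,0.42,0.08,-0.26,-0.12,0,0,3,0.42,0.087,-0.276,-0.12,0,0,3,0.42,0.093,-0.292,-0.12,0,0,3,0.42,0.1,-0.308,-0.12,0,0,3,0.42,0.107,-0.324,-0.12,0,0,3,0.42]
}}

```text
time_s: 8.65
tool_pos: [0.5756, -0.2378, 0.0145]
tcp_rot: [0.551, 0.834, 0.0, -0.0]
ft_force: [-1.8, 5.5, 6.9]
grip_width: 0.0356
gripper_force: 0.5
```

Call:
{"method": "servo_tool", "body": {
  "commands": [0,0,0,0,0,0,0.42,-0.01,0.03,0,0,0,0,0.42,-0.01,0.03,0.05,0,0,0,0.42,-0.01,0.03,0.1,0,0,-6,0.42,-0.01,0.03,0.14,0,0,-12,0.42]
}}

```text
time_s: 9.15
tool_pos: [0.5652, -0.2066, 0.1569]
tcp_rot: [0.637, 0.771, -0.0, 0.001]
ft_force: [1.0, -0.6, 0.4]
grip_width: 0.0358
gripper_force: 0.0
```

```bash
python3 look.py
```

```text
can 1 xy [ 0.476 -0.447] yaw  h 0.166 iou 0.23 [98 78 59]
box 2 xy [0.673 0.005] yaw -4.1 h 0.063 iou 0.88 [131 111  93]
box 2 xy [0.59  0.024] yaw 9.6 h 0.052 iou 0.83 [131 111  94]
```

Call:
{"method": "servo_tool", "body": {
  "commands": [0.03,0.035,0,0,0,-6,0.3,0.06,0.07,0,0,0,-12,0.3,0.09,0.105,0,0,0,-16,0.3,0.117,0.137,0,0,0,-16,0.3,0.117,0.137,-0.045,0,0,-16,0.3,0.117,0.137,-0.09,0,0,-16,0.3,0.117,0.137,-0.125,0,0,-16,0.3,0.117,0.137,-0.14,0,0,-16,0.3,0.117,0.15,-0.14,0,0,-16,0.3,0.117,0.165,-0.14,0,0,-16,0.3,0.117,0.18,-0.14,0,0,-16,0.3,0.117,0.195,-0.14,0,0,-16,0.3,0.117,0.21,-0.14,0,0,-16,0.3,0.117,0.225,-0.14,0,0,-16,0.3,0.117,0.24,-0.14,0,0,-16,0.3,0.117,0.255,-0.14,0,0,-15,0.3,0.117,0.27,-0.14,0,0,-14,0.3,0.115,0.285,-0.14,0,0,-13,0.3]
}}

```text
time_s: 11.25
tool_pos: [0.6804, 0.0797, 0.0142]
tcp_rot: [0.718, 0.696, 0.0, 0.0]
ft_force: [0.2, -1.9, -0.1]
grip_width: 0.0258
gripper_force: 0.0
```

```bash
python3 look.py; python3 -c "
from plant import arm;import cv2,numpy as np
a=cv2.resize(arm.capture('top')['color'][:,:,::-1],(560,420))[90:290,80:480]
b=arm.capture('scene')['color'][150:350,80:480,::-1]
cv2.imwrite('pics/t2.png',cv2.resize(np.vstack([a,b]),None,fx=1.5,fy=1.5))"
```

```text
can 2 xy [ 0.59  -0.273] yaw  h 0.076 iou 0.92 [120 112 106]
can 2 xy [ 0.473 -0.267] yaw  h 0.065 iou 0.86 [126 118 110]
box 2 xy [0.587 0.015] yaw 9.2 h 0.047 iou 0.44 [110  93  78]
```

View pics/t2.png

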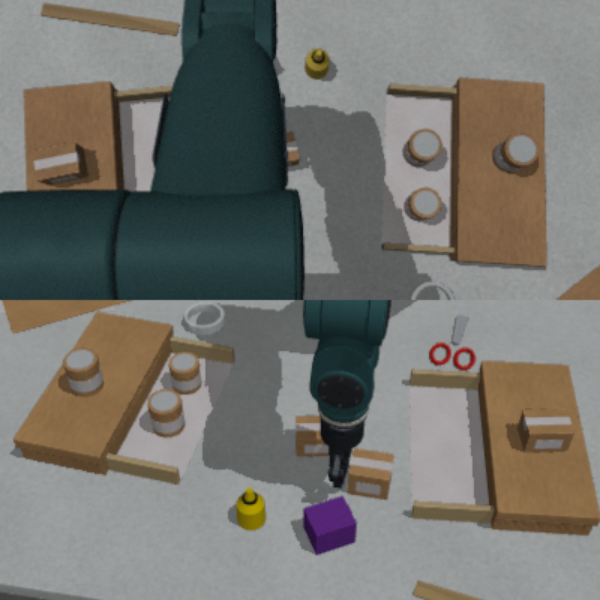

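Both canisters are in the right bay, at (425,147) and (425,204) in the top half of the picture. Carton_b is sliding squarely and carton_a hasn't moved.

Call:
{"method": "servo_tool", "body": {
  "commands": [-0.003,0.015,0,0,0,1,0.3,-0.006,0.03,0,0,0,2,0.3,-0.01,0.045,0,0,0,3,0.3,-0.013,0.06,0,0,0,4,0.3,-0.016,0.075,0,0,0,5,0.3,-0.02,0.09,0,0,0,6,0.3,-0.023,0.105,0,0,0,6,0.3,-0.026,0.12,0,0,0,6,0.3,-0.03,0.134,0,0,0,6,0.3,-0.032,0.144,0,0,0,6,0.3,-0.032,0.144,0,0,0,6,0.3,-0.03,0.115,0,0,0,6,0.3,-0.03,0.115,0.045,0,0,6,0.3,-0.03,0.115,0.09,0,0,6,0.3,-0.03,0.1,0.13,0,0,8,0.3,-0.04,0.05,0.13,0,0,10,0.3,-0.05,0,0.13,0,0,12,0.3,-0.06,-0.05,0.13,0,0,12,0.3,-0.07,-0.1,0.13,0,0,12,0.3,-0.075,-0.145,0.13,0,0,12,0.3]
}}

```text
time_s: 13.65
tool_pos: [0.6043, -0.0687, 0.1445]
tcp_rot: [0.642, 0.766, 0.0, 0.0]
ft_force: [0.6, 0.4, -0.7]
grip_width: 0.0256
gripper_force: 0.0
```

```bash
python3 look.py; python3 -c "
from plant import arm;import cv2,numpy as np
a=arm.capture('top')['color'][90:290,80:480,::-1]
b=arm.capture('scene')['color'][150:350,80:480,::-1]
cv2.imwrite('pics/t3.png',cv2.resize(np.vstack([a,b]),None,fx=1.5,fy=1.5))"
```

```text
can 2 xy [ 0.474 -0.268] yaw  h 0.063 iou 0.87 [85 79 74]
can 2 xy [ 0.591 -0.273] yaw  h 0.075 iou 0.91 [95 89 83]
box 1 xy [ 0.582 -0.472] yaw 27.2 h 0.043 iou 0.86 [116 107  99]
box 2 xy [0.793 0.077] yaw 27.3 h 0.059 iou 0.89 [69 39 94]
box 2 xy [0.633 0.278] yaw 3.1 h 0.063 iou 0.92 [124 106  89]
```

View pics/t3.png

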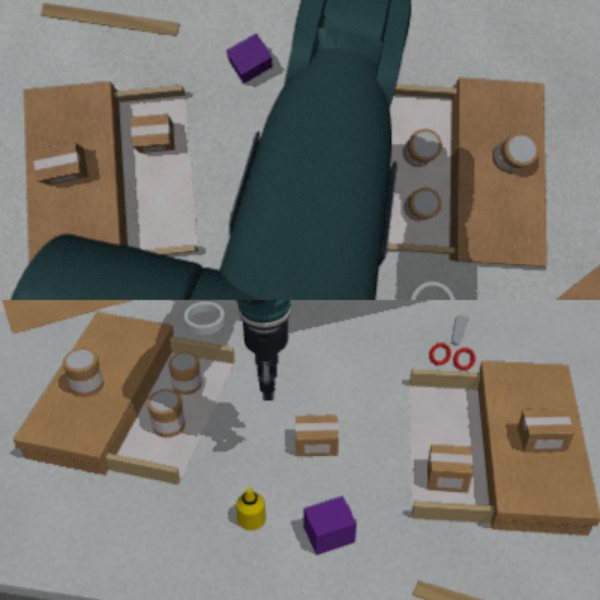

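Carton_b is in the left bay, at (152,133) top and (450,468) scene. Now I'll push carton_a.

Call:
{"method": "servo_tool", "body": {
  "commands": [0,0,-0.045,0,0,0,0.3,0,0,-0.09,0,0,0,0.3,0,0,-0.12,0,0,0,0.3,0,0,-0.13,0,0,0,0.3,-0.003,0.016,-0.13,0,0,0,0.3,-0.006,0.032,-0.13,0,0,0,0.3,-0.01,0.048,-0.13,0,0,0,0.3,-0.015,0.064,-0.13,0,0,0,0.3,-0.02,0.08,-0.13,0,0,0,0.3,-0.025,0.096,-0.13,0,0,0,0.3,-0.03,0.112,-0.13,0,0,0,0.3,-0.035,0.128,-0.13,0,0,0,0.3,-0.04,0.144,-0.13,0,0,0,0.3,-0.045,0.16,-0.13,0,0,0,0.3]
}}

```text
time_s: 15.45
tool_pos: [0.5598, 0.0947, 0.0143]
tcp_rot: [0.642, 0.767, -0.0, -0.0]
ft_force: [-0.2, -2.4, 2.1]
grip_width: 0.0257
gripper_force: 1.5
```

Call:
{"method": "servo_tool", "body": {
  "commands": [-0.005,0.016,0,0,0,-1,0.3,-0.01,0.032,0,0,0,-1,0.3,-0.015,0.048,0,0,0,-2,0.3,-0.02,0.064,0,0,0,-3,0.3,-0.025,0.08,0,0,0,-4,0.3,-0.03,0.096,0,0,0,-5,0.3,-0.035,0.11,0,0,0,-5,0.3,-0.04,0.12,0,0,0,-5,0.3,-0.041,0.126,0,0,0,-5,0.3,-0.041,0.126,0,0,0,-5,0.3,-0.04,0.095,0,0,0,-5,0.3,-0.04,0.095,0.045,0,0,-5,0.3,-0.04,0.09,0.09,0,0,-5,0.3,-0.04,0.045,0.12,0,0,-5,0.3,-0.04,0,0.13,0,0,-5,0.3,-0.04,-0.045,0.13,0,0,-5,0.3,-0.04,-0.09,0.13,0,0,-5,0.3,-0.04,-0.1,0.13,0,0,-5,0.3]
}}

```text
time_s: 17.25
tool_pos: [0.5202, -0.0105, 0.1443]
tcp_rot: [0.676, 0.737, -0.0, 0.0]
ft_force: [0.6, 0.4, -0.8]
grip_width: 0.0255
gripper_force: 0.0
```

```bash
python3 look.py; python3 -c "
from plant import arm;import cv2,numpy as np
a=arm.capture('top')['color'][90:290,80:480,::-1]
b=arm.capture('scene')['color'][150:350,80:480,::-1]
cv2.imwrite('pics/t4.png',cv2.resize(np.vstack([a,b]),None,fx=1.5,fy=1.5))"
```

```text
can 1 xy [ 0.58  -0.466] yaw  h 0.071 iou 0.95 [103  97  90]
can 2 xy [ 0.471 -0.268] yaw  h 0.063 iou 0.82 [74 70 66]
can 2 xy [ 0.59  -0.273] yaw  h 0.074 iou 0.9 [109 103  97]
can 1 xy [0.2  0.29] yaw  h 0.001 iou 0.3 [123  98 100]
box 2 xy [0.792 0.078] yaw 29.6 h 0.062 iou 0.78 [66 38 89]
box 2 xy [0.516 0.274] yaw 3.8 h 0.056 iou 0.91 [111  95  81]
box 2 xy [0.631 0.278] yaw 2.9 h 0.061 iou 0.91 [109  92  77]
box 1 xy [0.306 0.266] yaw -7.4 h 0.063 iou 0.29 [121  81  83]
```

View pics/t4.png

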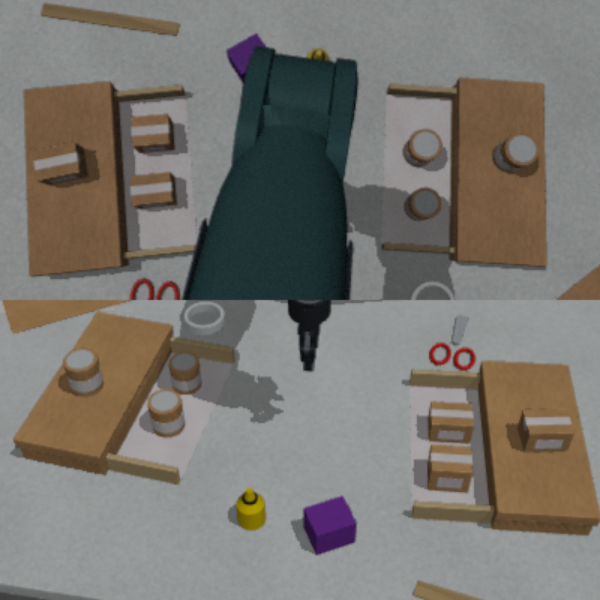

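All four are inside their bays: cartons at (152,133) and (152,190) on the left, canisters at (425,147) and (425,204) on the right. The arm is clear of everything.

```bash
python3 -c "
from plant import arm;print(arm.finish_job())"
```

```text
the job is handed in; nothing more can be done
None
```

Both canisters are fully in the right bay and both cartons fully in the left bay, all slid upright, and the job was handed in at about 18 s; canister_a was nudged about 50 mm on the way, and the samples, glue, tape roll and scissors look unmoved in the pictures.

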